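Plug the oblong lantern battery into its charger bay at the barn supper

TASK

Put the oblong lantern battery on charge: pick it up by its grip, turn it to match the oblong bay of the grey charger, and lower its plug into that bay (do not drop it in) until its case sits flush on the charger, then let go. Leave the square battery standing where it is.

Things in the scene. Friction and masses are not known exactly. Their poses are not given: they have to be found in the camera images.
- oblong_battery: Upright black battery with a grey grip, 0.35 kg, 100 mm high, symmetric. Upwards, all centred: plug 60 x 32 mm, 30 high; overhanging case 88 x 60 mm, 30 high; solid straight rib 60 x 28 mm, 40 high, spanning 60 to 100 mm above the origin, to pinch across its 28 mm from above. Origin: centre of the plug's underside. x: along the long sides; y: across, the 28 mm way; z: up.
- square_battery: Leave alone. Same materials and 100 mm height, standing on a 46 x 46 mm plug; case 72 x 72 mm, small square grip 30 x 30 mm. Origin: centre of the plug's underside; z up. The two batteries may stand in either of two places, at least 120 mm apart between centres.
- oblong_bay (a point): Centre of the oblong bay's mouth, on the charger's top face. The bay is 68 mm along x, 40 mm along y, 32 mm deep, straight-walled: 4 mm to spare on each side of the plug, either way round. z up. Fully home, the battery's origin lies 30 mm below this point and its case rests on the charger.
- charger: Fixed grey block on the table, 140 mm along its x, 260 mm along its y, 45 mm high, turned up to 0.4 rad, with two open-topped bays. Origin: centre of its underside. The oblong bay lies 60 mm from the centre towards -y; a square bay, 54 x 54 mm, for the square battery, 65 mm towards +y.

How it is judged:
By the outcome, as a careful person would: the job done as asked, in the order asked, and still so for the second after the job is handed in, with the robot touching nothing.
It also fails if it takes over 38 s, if anything falls off the work surface, if the arm or the gripper's body presses on something with over 40 N, if the wrist force passes 120 N, or if a joint passes its speed limit or range.

ROBOT

A 6-joint arm with a two-finger parallel gripper is mounted at the origin on the work surface. World frame = base frame: x ahead of the robot, y to its left, z up, the work surface at z = 0. Lengths are in m, angles in rad, forces in N, time in s.
With the tool pointing down it reaches from about 0.3 to 0.875 m from the base axis. Payload 6.4 kg.
Tool frame: the origin (TCP) lies midway between the tips of the shut fingers; the grasp point (between the pads) lies 19 mm behind it; z points along the fingers, y is the direction in which the jaws open and shut (so a half turn about z gives the same grasp; the last joint's range is limited). The gripper opens to 85 mm and grips with 20 to 120 N. Pads are 22 mm wide; open, the fingers measure 114 mm over their backs; the gripper's body (76 mm by 85 mm) begins 54 mm behind the grasp point. The pads swing forward as they close: fully open they stand 13 mm farther back than shut.
Start: joints at [-1.551, 0.181, 1.607, -0, 1.354, -0.206], TCP at [0.129, -0.56, 0.231] pointing down, gripper open.
Joint ranges: [-2.99, 2.99], [-0.89, 2.07], [0.3, 2.58], [-1.14, 4.28], [0, 2.63], [-3.12, 3.12]. Speed limits (rad/s): [2.57, 2.57, 3.01, 3.14, 3.14, 3.14].

INTERFACE

Orientations are given as a unit quaternion [w, x, y, z].
In Python, from bench import ctrl gives the robot as it stands. The module is installed in compiled form; this text tells all that it offers.
- The arm moves only by the tool arm_command, never from a script. Its argument "plan" is one flat list of numbers, 4 for each row, row after row: the shift along the tool's x, y, z in mm, then the turn about the tool's z in rad. A call has 1 to 20 rows; each row shifts and turns the commanded pose from where the row before left it, along the tool's axes as they then stand; what a row does not reach is not made up. A row lasts 1/10 s, in which the tool goes at most 50 mm and 8.59 degrees, less where a joint would pass 70% of its speed; a pose out of reach is approached as far as the arm can. A call is refused whole if a number of a shift passes 50 or a number of a turn 0.15, either way. A call with a gripper value outside its range is refused whole. "grip" is the opening, from 0 (shut) to 1 (fully open), set as the call begins (left out, the last holds). The fingers move at their own pace and stop on an object; the grip force is fixed at half the most. Time passes only in rows, so rows that do not move let the fingers close. It gives the time, the measured TCP pose, the force and the opening at its end, in the units of the state.
- ctrl.get_obs(): the state, without advancing time (a new reading comes with each control period).
- ctrl.camera(name): name is "scene" or "top"; returns a dict with "color" (400x640x3 uint8, red, green, blue), "camera_matrix" (3x3 intrinsics, pixels), "eye" and "attitude" of the camera in the world. Camera axes: x right, y up, looking along -z (the intrinsics and any distortion apply to the point x, -y, -z); pixel columns grow to the right and rows downward; lengths in m; the calibration is good to about 2 mm. A picture is of the moment at which its call begins. There is no depth.
- ctrl.hand_in(): hands the job in, once; it reports no verdict.
The state is a dict: "time_s": time; "q": joint angles; "dq": joint speeds; "joint_efforts": joint torques, N m; "eef_pos": TCP position; "eef_rot": TCP orientation; "wrist_force": force on the tool from outside, world axes, zero at the start; "torque": the same for the moment, N m; "opening": opening from 0.0 (shut) to 1.0 (fully open).
Only numpy, scipy, OpenCV 4.12 (cv2) and the standard library are available. Lean on these libraries where they do the work, as an engineer would, in place of code of your own. Each camera call takes 0.05 s, during which the arm holds its last target. There are 200 camera calls.

## Working session

There is one attempt and no reset: what is moved stays moved. The work goes in short steps, Python scripts to look and compute and a tool call to move; the robot and the scene stay as the last step left them, time stands still between calls to the robot, and variables do not carry over. Pictures are saved under pics/ and viewed, about 8 in all and at most 12, crops included, and the job is handed in when it is done.

Besides the shell and the picture viewer there is one more tool, called in YAML: its name, and indented under it one key for each argument. arm_command: Moves the arm, as the interface text tells. Its arguments: {"type":"object","properties":{"plan":{"type":"array","items":{"type":"number"}},"grip":{"type":"number"}},"required":["plan"]}

```bash
mkdir -p pics
python3 - <<'E'
from bench import ctrl
import cv2,numpy as np
o=ctrl.get_obs();print(o)
for n in("top","scene"):
    c=ctrl.camera(n);cv2.imwrite(f"pics/{n}0.png",c["color"][:,:,::-1])
    print(n,{k:v for k,v in c.items() if k!="color"})
E
```

```text
{'time_s': 0.0, 'q': array([-1.55130774e+00,  1.81569881e-01,  1.60803319e+00,  6.67247746e-06,
        1.35379595e+00, -2.06279914e-01]), 'dq': array([ 8.70430259e-04,  1.03385349e-03, -1.11155256e-03, -1.68603609e-03,
        3.14218477e-05,  6.09989872e-04]), 'joint_efforts': array([ 9.42825827e-04, -4.44873512e+01, -3.51330972e+01, -1.07788396e-04,
        9.01954772e-03,  2.18284561e-05]), 'eef_pos': array([ 0.12873599, -0.55982281,  0.23035577]), 'eef_rot': array([-8.98940702e-04,  9.93635012e-01,  1.12643896e-01,  8.74737349e-05]), 'wrist_force': array([ 0.83272873,  0.87723517, -0.04534186]), 'torque': array([0.01973648, 0.00153882, 0.00191685]), 'opening': 0.9987261150675192}
top {'camera_matrix': array([[402.98765433,   0.        , 316.76078844],
       [  0.        , 402.98765433, 209.00705013],
       [  0.        ,   0.        ,   1.        ]]), 'eye': array([0.4321926 , 0.04376224, 0.79524908]), 'attitude': array([ 0.71479323,  0.04507038, -0.06545651, -0.69480554])}
scene {'camera_matrix': array([[461.93276308,   0.        , 316.40194148],
       [  0.        , 461.93276308, 205.20170869],
       [  0.        ,   0.        ,   1.        ]]), 'eye': array([ 0.94348374, -0.70577874,  0.75131249]), 'attitude': array([0.88209061, 0.40322858, 0.110737  , 0.21693358])}
```

View pics/top0.png

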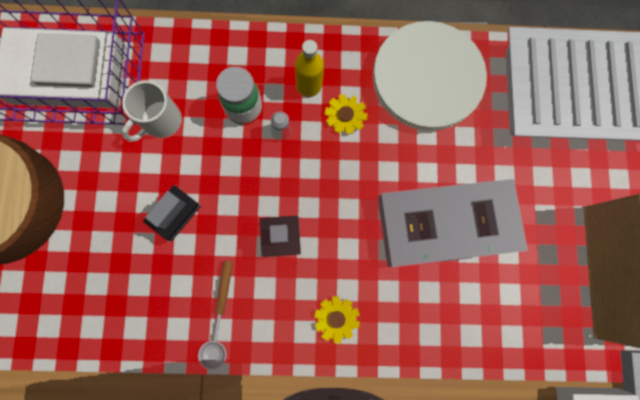

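View pics/scene0.png

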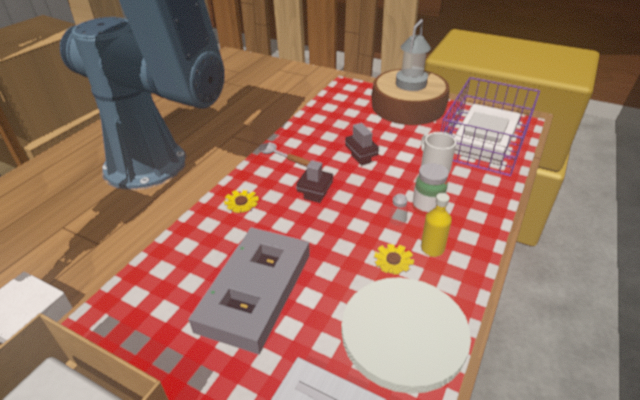

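The top view shows the oblong battery at about (172,213), the square one at (280,235), the charger at (452,222) and its oblong bay at (485,217). Next I'll segment and cast rays.

```bash
cat > h.py <<'E'
import numpy as np,cv2
from scipy.spatial.transform import Rotation as R
def cast(c,px,z):
    px=np.atleast_2d(px).astype(float);K=c["camera_matrix"]
    d=np.c_[(px[:,0]-K[0,2])/K[0,0],-(px[:,1]-K[1,2])/K[1,1],-np.ones(len(px))]
    q=c["attitude"];d=R.from_quat([q[1],q[2],q[3],q[0]]).apply(d)
    e=c["eye"];return e+d*((z-e[2])/d[:,2])[:,None]
def proj(c,P):
    q=c["attitude"];p=R.from_quat([q[1],q[2],q[3],q[0]]).inv().apply(np.atleast_2d(P)-c["eye"]);K=c["camera_matrix"]
    return np.c_[K[0,0]*p[:,0]/-p[:,2]+K[0,2],K[1,1]*p[:,1]/p[:,2]+K[1,2]]
def rect(P):
    """min-area rect of world points: centre, long side, short side, angle of the long side"""
    (c,s,_)=r=cv2.minAreaRect((P[:,:2]*1000).astype(np.float32));b=cv2.boxPoints(r)
    e=max((b[1]-b[0],b[2]-b[1]),key=np.linalg.norm)
    return np.array(c)/1000,max(s),min(s),(np.arctan2(e[1],e[0])+np.pi/2)%np.pi-np.pi/2
def biggest(m,roi):
    x0,y0,x1,y1=roi;k=np.zeros(m.shape,np.uint8);k[y0:y1,x0:x1]=m[y0:y1,x0:x1]
    cs,_=cv2.findContours(k,cv2.RETR_EXTERNAL,cv2.CHAIN_APPROX_NONE)
    return max(cs,key=cv2.contourArea)[:,0]
E
python3 - <<'E'
from bench import ctrl
from h import *
c=ctrl.camera("top");im=c["color"];h=cv2.cvtColor(im,cv2.COLOR_RGB2HSV).astype(int)
for p in [(400,195),(480,200),(500,240),(165,215),(172,206),(180,225),(280,235),(265,250),(185,195)]: print(p,im[p[1],p[0]],h[p[1],p[0]])
a=cv2.resize(im[170:260,130:230],None,fx=6,fy=6,interpolation=cv2.INTER_CUBIC)
b=cv2.resize(im[170:275,370:535],None,fx=4,fy=4,interpolation=cv2.INTER_CUBIC)
cv2.imwrite("pics/a.png",a[:,:,::-1]);cv2.imwrite("pics/b.png",b[:,:,::-1])
sc=ctrl.camera("scene")["color"][110:210,280:400]
cv2.imwrite("pics/s.png",cv2.resize(sc,None,fx=6,fy=6,interpolation=cv2.INTER_CUBIC)[:,:,::-1])
E
```

```text
(400, 195) [133 127 131] [160  12 133]
(480, 200) [113 108 112] [156  11 113]
(500, 240) [144 143 145] [135   4 145]
(165, 215) [115 116 120] [114  11 120]
(172, 206) [118 120 124] [110  12 124]
(180, 225) [28 24 27] [158  36  28]
(280, 235) [127 123 126] [158   8 127]
(265, 250) [60 39 42] [176  89  60]
(185, 195) [39 34 36] [168  33  39]
```

View pics/a.png

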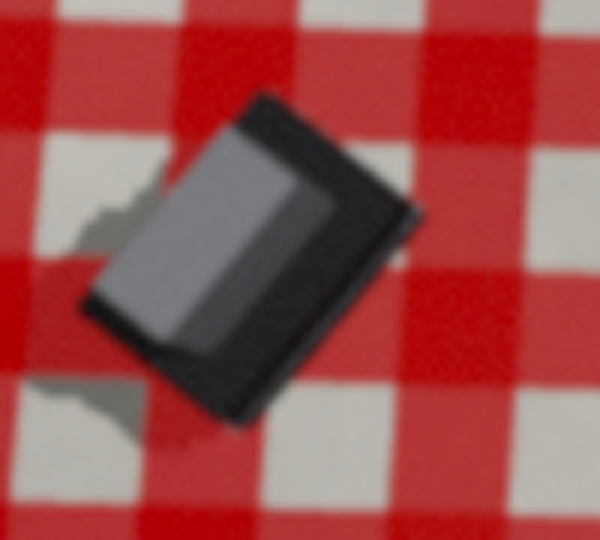

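View pics/b.png

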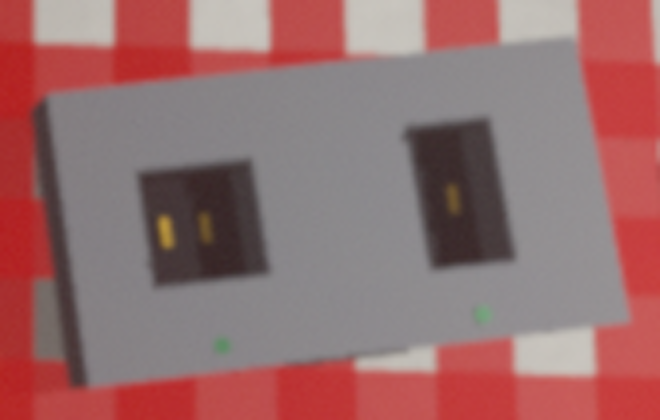

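The crops show the oblong battery's grip top at corners (232,125),(298,182),(165,340),(98,287) in crop a. The charger's oblong bay has corners (408,128),(488,118),(514,260),(432,268) in crop b.

```bash
cat > meas.py <<'E'
from h import *
def up(c,x0,y0,x1,y1,f=6):
    return cv2.resize(c["color"][y0:y1,x0:x1],None,fx=f,fy=f,interpolation=cv2.INTER_CUBIC).astype(int),lambda p:(np.asarray(p,float)+.5)/f-.5+[x0,y0]
def cont(m): return biggest(m.astype(np.uint8)*255,(0,0,m.shape[1],m.shape[0]))
def charger(c):
    im,b=up(c,370,165,540,280);sat=im.max(2)-im.min(2);v=im.max(2)
    top=cont((v>88)&(v<165)&(sat<25)); r=rect(cast(c,b(top),.045))
    s=np.zeros(v.shape,np.uint8);cv2.fillPoly(s,[top],1);s=cv2.erode(s,np.ones((40,40)))
    d=(s>0)&(v<88)&(np.arange(v.shape[1])>(460-370)*6); k=cv2.morphologyEx(d.astype(np.uint8),cv2.MORPH_CLOSE,np.ones((25,25)))
    return r,rect(cast(c,b(cont(k)),.045))
E
python3 - <<'E'
from bench import ctrl
from meas import *
c=ctrl.camera("top")
print("charger,bay",*charger(c),sep="\n")
im,b=up(c,130,170,230,260);v=im.max(2)
g=cont((v>95)&(v<150)&(im[:,:,2]>=im[:,:,0])&(v-im.min(2)<25))
print("grip",rect(cast(c,b(g),.1)))
k=cont(v<88);r=rect(cast(c,b(k),.06));print("case",r)
h=np.array([[232,125],[298,182],[165,340],[98,287]]);print("hand",rect(cast(c,b(h),.1)))
s=ctrl.camera("scene");im,b=up(s,330,110,400,170,8)
v=im.max(2);print(proj(s,[[*rect(cast(c,np.array(up(c,130,170,230,260)[1](h)),.1))[0],.1]]))
cv2.imwrite("pics/s2.png",im[:,:,::-1])
E
```

```text
charger,bay
(array([ 0.53363074, -0.23565714]), 261.15869140625, 141.26219177246094, np.float32(-1.4271556))
(array([ 0.54359955, -0.29624292]), 66.73902893066406, 39.134639739990234, np.float32(0.15673089))
grip (array([0.53533661, 0.29224561]), 59.04753112792969, 28.06842613220215, np.float32(-0.62593883))
case (array([0.53266699, 0.28890833]), 85.94271850585938, 64.35658264160156, np.float32(-0.6286751))
hand (array([0.53538507, 0.29118869]), 59.20207595825195, 25.880836486816406, np.float32(-0.6262976))
[[362.81996366 128.93823667]][ WARN:0@2.712] global loadsave.cpp:1063 imwrite_ Unsupported depth image for selected encoder is fallbacked to CV_8U.
```

View pics/s2.png

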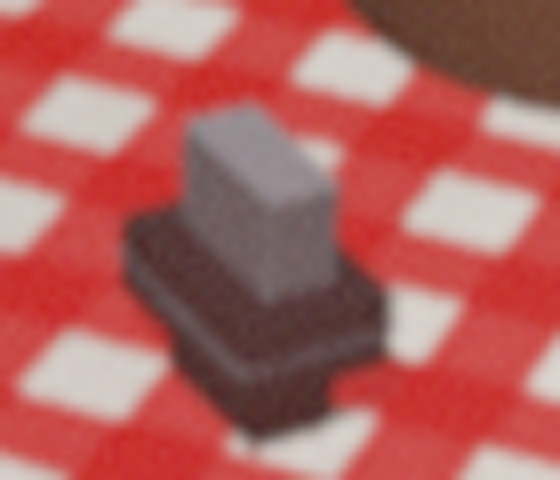

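Measurements agree: grip at (0.535, 0.292) with yaw -0.626, and bay at about (0.543, -0.296) with yaw about 0.145. Moving over the battery now, with translation before turning.

arm_command:
  plan: [15, -18.5, 0, 0, 29.35, -37, 0, 0, 29.35, -37, 0, 0, 29.35, -37, 0, 0, 29.35, -37, 0, 0, 29.35, -37, 0, 0, 29.35, -37, 0, 0, 29.35, -37, 0, 0, 29.35, -37, 0, 0, 29.35, -37, 0, 0, 29.35, -37, 0, 0, 29.35, -37, 0, 0, 29.35, -37, 0, 0, 29.35, -37, 0, 0, 29.35, -37, 0, 0, 29.35, -37, 0, 0, 29.35, -37, 0, 0, 29.35, -37, 0, 0, 29.35, -37, 0, 0, 29.35, -37, 0, 0]
  grip: 1

```text
time_s: 2.3
eef_pos: [0.5258, 0.2731, 0.2312]
eef_rot: [0.0, 0.994, 0.113, 0.0]
wrist_force: [0.3, -1.4, 0.5]
opening: 0.997
```

arm_command:
  plan: [0, 0, 0, -0.143, 0, 0, 0, -0.143, 0, 0, 0, -0.143, 0, 0, 0, -0.143, 0, 0, 0, -0.143, 0, 0, 0, -0.143, 0, 0, 0, -0.143, 0, 0, 0, -0.143, 0, 0, 0, -0.143, 0, 0, 0, -0.143, 0, 0, 0, -0.143, 0, 0, 0, -0.143, 0, 0, 0, -0.143, 0, 0, 0, -0.143, 0, 0, 0, -0.143, 0, 0, 0, -0.143, 0, 0, 0, 0, 0, 0, 0, 0]

```text
time_s: 4.1
eef_pos: [0.5253, 0.271, 0.2313]
eef_rot: [-0.0, 0.311, 0.951, -0.0]
wrist_force: [-0.3, 0.6, -0.5]
opening: 1.003
```

```bash
cat >> h.py <<'E'
def togo(o,x,y,yaw):
    """tool-frame shift (mm) and tool-z turn to bring TCP to world x,y and tool x axis to yaw (tool down)"""
    q=o["eef_rot"];T=R.from_quat([q[1],q[2],q[3],q[0]]);d=T.inv().apply([x-o["eef_pos"][0],y-o["eef_pos"][1],0])*1000
    X=T.as_matrix()[:,0];w=np.arctan2(X[1],X[0])
    print("t",o["time_s"],"pos",o["eef_pos"].round(4),"yaw",w.round(4),"z axis",T.as_matrix()[:,2].round(3),"| shift",d.round(1),"turn",-((yaw-w+np.pi/2)%np.pi-np.pi/2),"| F",o["wrist_force"].round(1),"open",round(o["opening"],3),"q6",o["q"][5].round(2))
E
python3 -c "
from bench import ctrl
from h import *
togo(ctrl.get_obs(),.5353,.2922,-.626)"
```

```text
t 4.1 pos [0.5253 0.271  0.2313] yaw 2.5099 z axis [-0.  0. -1.] | shift [ 4.5 23.  -0. ] turn -0.00565835547335336 | F [-0.3  0.6 -0.5] open 1.003 q6 -0.66
```

arm_command:
  plan: [2, 11.5, 0, -0.006, 2.5, 11.5, 0, 0, 0, 0, 20, 0, 0, 0, 30, 0, 0, 0, 30, 0, 0, 0, 30, 0, 0, 0, 20, 0, 0, 0, 15, 0, 0, 0, 10, 0, 0, 0, 10, 0, 0, 0, 0, 0, 0, 0, 0, 0]

```text
time_s: 5.3
eef_pos: [0.5356, 0.2925, 0.0669]
eef_rot: [0.0, 0.306, 0.952, 0.0]
wrist_force: [-0.2, -0.3, -0.1]
opening: 1.001
```

```bash
python3 -c "
from bench import ctrl
from h import *
togo(ctrl.get_obs(),.5353,.2922,-.626)
for n,(x0,y0,x1,y1) in dict(scene=(310,80,430,170),top=(120,160,240,250)).items():
  c=ctrl.camera(n);cv2.imwrite('pics/g_%s.png'%n,cv2.resize(c['color'][y0:y1,x0:x1],None,fx=3,fy=3)[:,:,::-1])
a=cv2.imread('pics/g_scene.png');b=cv2.imread('pics/g_top.png');cv2.imwrite('pics/g.png',np.hstack([a,b]))"
```

```text
t 5.3 pos [0.5356 0.2925 0.0669] yaw 2.5196 z axis [ 0.001  0.    -1.   ] | shift [ 0.1 -0.4 -0. ] turn 0.004047786427429312 | F [-0.2 -0.3 -0.1] open 1.001 q6 -0.64
```

View pics/g.png

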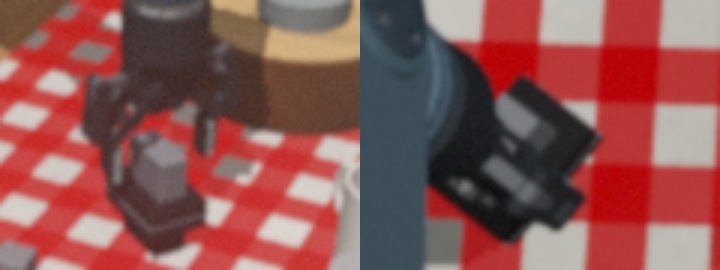

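The fingers straddle the rib squarely: scene rib at about (158,165) in the crop, with a finger on each side. Closing now.

arm_command:
  plan: [0, 0, 0, 0, 0, 0, 0, 0, 0, 0, 0, 0, 0, 0, 0, 0, 0, 0, 0, 0, 0, 0, 0, 0, 0, 0, 0, 0, 0, 0, 0, 0]
  grip: 0

```text
time_s: 6.2
eef_pos: [0.5354, 0.2924, 0.0666]
eef_rot: [0.0, 0.306, 0.952, 0.0]
wrist_force: [0.9, 0.1, 3.3]
opening: 0.316
```

arm_command:
  plan: [0, 0, 0, 0, 0, 0, 0, 0, 0, 0, -10, 0, 0, 0, -25, 0, 0, 0, -30, 0, 0, 0, -30, 0, 0, 0, -30, 0, 0, 0, 0, 0]

```text
time_s: 7.0
eef_pos: [0.5373, 0.293, 0.196]
eef_rot: [0.003, 0.306, 0.952, 0.002]
wrist_force: [1.1, 1.2, -3.1]
opening: 0.322
```

```bash
python3 -c "
from bench import ctrl
from h import *
o=ctrl.get_obs();togo(o,.543,-.2955,.1436);print(o['torque'])"
```

```text
t 7.0 pos [0.5373 0.293  0.196 ] yaw 2.5199 z axis [ 0.007  0.002 -1.   ] | shift [-347.4 -475.1   -1.2] turn -0.7652638221384538 | F [ 1.1  1.2 -3.1] open 0.322 q6 -0.64
[ 0.04163439 -0.07589331  0.05826316]
```

Battery held (about 3.4 N). Carrying it over to the bay.

arm_command:
  plan: [-8, -11, -10, 0, -16, -22, 0, 0, -21.6, -29.5, 0, 0, -21.6, -29.5, 0, 0, -21.6, -29.5, 0, 0, -21.6, -29.5, 0, 0, -21.6, -29.5, 0, 0, -21.6, -29.5, 0, 0, -21.6, -29.5, 0, 0, -21.6, -29.5, 0, 0, -21.6, -29.5, 0, 0, -21.6, -29.5, 0, 0, -21.6, -29.5, 0, 0, -21.6, -29.5, 0, 0, -21.6, -29.5, 0, 0, -18, -25, 0, 0, -14, -19, 0, 0, -10, -14, 0, 0]

```text
time_s: 8.8
eef_pos: [0.5387, -0.2969, 0.1991]
eef_rot: [-0.002, 0.307, 0.952, 0.001]
wrist_force: [0.4, 0.4, -3.5]
opening: 0.315
```

arm_command:
  plan: [0, 0, 0, -0.05, 0, 0, 0, -0.1, 0, 0, 0, -0.11, 0, 0, 0, -0.11, 0, 0, 0, -0.11, 0, 0, 0, -0.11, 0, 0, 0, -0.1, 0, 0, 0, -0.075, 0, 0, 0, 0, 0, 0, 0, 0]

```text
time_s: 9.8
eef_pos: [0.54, -0.295, 0.2004]
eef_rot: [-0.001, -0.071, 0.998, 0.001]
wrist_force: [0.7, 0.4, -3.6]
opening: 0.317
```

```bash
python3 -c "
from bench import ctrl
from h import *
o=ctrl.get_obs();togo(o,.543,-.2955,.1436)
for n in('top','scene'):
  c=ctrl.camera(n);cv2.imwrite('pics/h_%s.png'%n,c['color'][:,:,::-1])
  print(n,proj(c,[[.543,-.2955,.045]]))
a=cv2.imread('pics/h_top.png')[150:290,370:550];b=cv2.imread('pics/h_scene.png')[190:370,180:330]
f=lambda i:cv2.resize(i,(400,int(i.shape[0]*400/i.shape[1])))
a,b=f(a),f(b);H=480;a=np.pad(a,((0,H-len(a)),(0,0),(0,0)));b=np.pad(b,((0,H-len(b)),(0,0),(0,0)));cv2.imwrite('pics/h.png',np.hstack([a,b]))"
```

```text
t 9.8 pos [ 0.54   -0.295   0.2004] yaw -3.0003 z axis [-0.001  0.001 -1.   ] | shift [-2.9 -0.9 -0. ] turn -0.00227704243354232 | F [ 0.7  0.4 -3.6] open 0.317 q6 -2.4
top [[484.15973613 218.19838109]]
scene [[240.32320293 300.04652708]]
```

View pics/h.png

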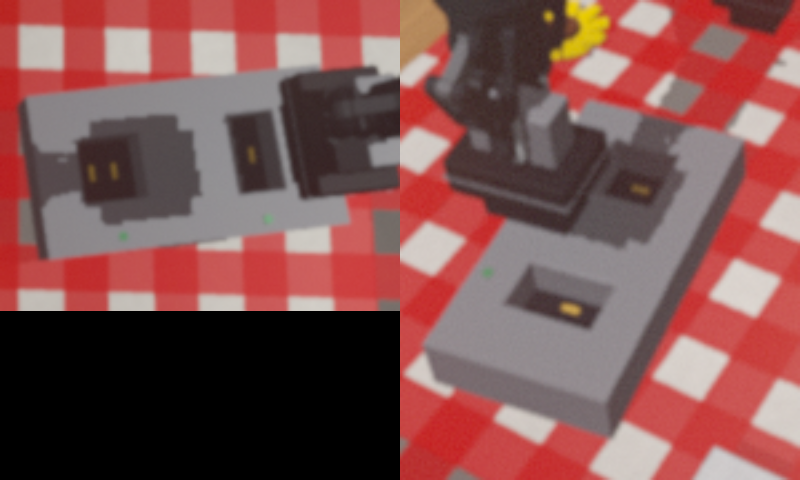

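The scene view puts the bay centre at about (240,301), against a prediction of (240.3,300.0) from the top-camera estimate, so they agree. I'll cross-check the charger in the scene view and descend to just above the mouth.

arm_command:
  plan: [-1.5, -0.5, 0, -0.002, -1.4, -0.4, 0, 0, 0, 0, 12, 0, 0, 0, 20, 0, 0, 0, 20, 0, 0, 0, 15, 0, 0, 0, 10, 0, 0, 0, 0, 0, 0, 0, 0, 0]

```text
time_s: 10.8
eef_pos: [0.5439, -0.2961, 0.1246]
eef_rot: [0.0, -0.073, 0.997, -0.0]
wrist_force: [0.6, -0.4, -2.4]
opening: 0.32
```

```bash
python3 -c "
from bench import ctrl
from meas import *
o=ctrl.get_obs();togo(o,.543,-.2955,.1436)
c=ctrl.camera('scene');c0=dict(c,color=cv2.imread('pics/scene0.png')[:,:,::-1])
im,b=up(c0,180,215,325,360,4);v=im.max(2)
print(im[4*20,4*75],im[4*70,4*35],im[4*130,4*80])
for lo in(88,95,102):
  m=cont((v>lo)&(v<165)&(v-im.min(2)<25));print(lo,rect(cast(c0,b(m),.045)))
im,b=up(c,180,190,325,360,4);cv2.imwrite('pics/i.png',im[:600,:,::-1].astype(np.uint8))"
```

```text
t 10.8 pos [ 0.5439 -0.2961  0.1246] yaw -2.9963 z axis [ 0. -0. -1.] | shift [ 0.8  0.7 -0. ] turn 0.0016578630466623778 | F [ 0.6 -0.4 -2.4] open 0.32 q6 -2.41
[151 142 145] [149 143 147] [93 74 79]
88 (array([ 0.54274261, -0.24785158]), 280.65447998046875, 154.40841674804688, np.float32(-1.4255843))
95 (array([ 0.54274261, -0.24785158]), 280.65447998046875, 154.40841674804688, np.float32(-1.4255843))
102 (array([ 0.54274261, -0.24785158]), 280.65447998046875, 154.40841674804688, np.float32(-1.4255843))
```

View pics/i.png

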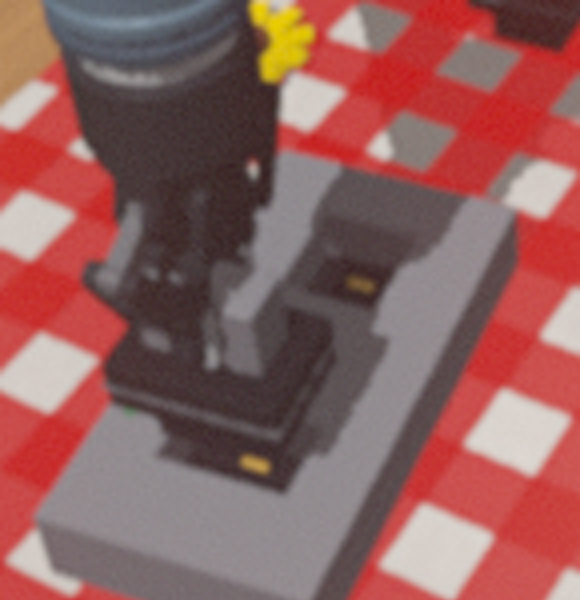

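```bash
python3 -c "
from bench import ctrl
from meas import *
o=ctrl.get_obs()
c=ctrl.camera('scene');c0=dict(c,color=cv2.imread('pics/scene0.png')[:,:,::-1])
im,b=up(c0,180,215,325,360,4);v=im.max(2)
for lo in(115,122,129):
  m=cont((v>lo)&(v<165)&(v-im.min(2)<25));print(lo,rect(cast(c0,b(m),.045)))
def box(x,y,a,L,W,z):
  s=np.array([[1,1],[1,-1],[-1,-1],[-1,1]])*[L/2,W/2];r=np.array([[np.cos(a),-np.sin(a)],[np.sin(a),np.cos(a)]])
  return np.c_[s@r.T+[x,y],[z]*4]
x,y,z=o['eef_pos'];a=-2.9963
def draw(img,c,P,col,x0,y0,f):
  p=(proj(c,P)-[x0,y0]+.5)*f-.5;cv2.polylines(img,[np.round(p).astype(int)],True,col,1)
q0=cv2.resize(c0['color'][215:360,180:325],None,fx=4,fy=4,interpolation=cv2.INTER_CUBIC)[:,:,::-1].copy()
draw(q0,c,box(.543,-.2955,.1436,.068,.04,.045),(0,255,0),180,215,4)
draw(q0,c,box(.5336,-.2357,.1436,.14,.26,.045),(255,0,0),180,215,4)
q1=cv2.resize(c['color'][265:335,195:275],None,fx=7,fy=7,interpolation=cv2.INTER_CUBIC)[:,:,::-1].copy()
for L,W,zz in((.088,.06,.06),(.088,.06,.03),(.06,.032,0),(.06,.028,.1)):draw(q1,c,box(x,y,a,L,W,z-.0666+zz),(0,255,255),195,265,7)
q1=q1[:490]
cv2.imwrite('pics/j.png',np.hstack([q0[200:600,:400],cv2.resize(q1,(400,350))[np.r_[0:350,[0]*30]][:380] if 0 else np.pad(cv2.resize(q1,(400,350)),((0,len(q0[200:600])-350),(0,0),(0,0)))]))
"
```

```text
115 (array([ 0.54274261, -0.24785158]), 280.65447998046875, 154.40841674804688, np.float32(-1.4255843))
122 (array([ 0.54274261, -0.24785158]), 280.65447998046875, 154.40841674804688, np.float32(-1.4255843))
129 (array([ 0.53507263, -0.24885722]), 280.20001220703125, 138.7021484375, np.float32(-1.4281429))
```

View pics/j.png

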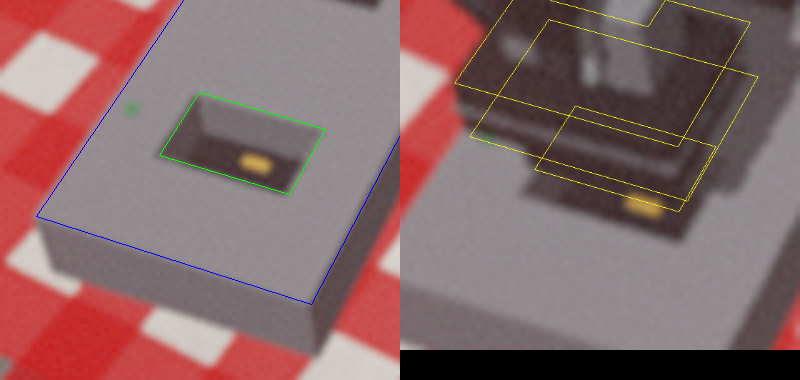

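The green bay outline matches the scene image closely. The battery overlay is harder to judge, so I'll apply the small correction and take one larger overlay.

arm_command:
  plan: [0.8, 0.7, 0, 0.002, 0, 0, 0, 0, 0, 0, 0, 0]

```text
time_s: 11.2
eef_pos: [0.5429, -0.2954, 0.1248]
eef_rot: [0.0, -0.072, 0.997, -0.0]
wrist_force: [-0.2, 0.2, -2.7]
opening: 0.323
```

```bash
python3 -c "
from bench import ctrl
from meas import *
o=ctrl.get_obs();togo(o,.543,-.2955,.1436)
c=ctrl.camera('scene')
def box(x,y,a,L,W,z):
  s=np.array([[1,1],[1,-1],[-1,-1],[-1,1]])*[L/2,W/2];r=np.array([[np.cos(a),-np.sin(a)],[np.sin(a),np.cos(a)]])
  return np.c_[s@r.T+[x,y],[z]*4]
x,y,z=o['eef_pos'];z=z-.0666
q=np.clip(cv2.resize(c['color'][250:322,200:270],None,fx=8,fy=8,interpolation=cv2.INTER_CUBIC)[:,:,::-1].astype(float)*1.7,0,255).astype(np.uint8)
for L,W,zz,col in((.088,.06,.06,(0,255,255)),(.088,.06,.03,(0,255,255)),(.06,.032,0,(255,255,0)),(.06,.028,.1,(0,255,0)),(.06,.028,.06,(0,255,0))):
  p=(proj(c,box(x,y,.1436,L,W,z+zz))-[200,250]+.5)*8-.5
  for k in p: cv2.drawMarker(q,tuple(int(round(t)) for t in k),col,cv2.MARKER_CROSS,12,1)
cv2.imwrite('pics/k.png',q)"
```

```text
t 11.2 pos [ 0.5429 -0.2954  0.1248] yaw -2.9984 z axis [ 0.001 -0.    -1.   ] | shift [-0.1 -0.1  0. ] turn -0.00039993112279468335 | F [-0.2  0.2 -2.7] open 0.323 q6 -2.4
```

View pics/k.png

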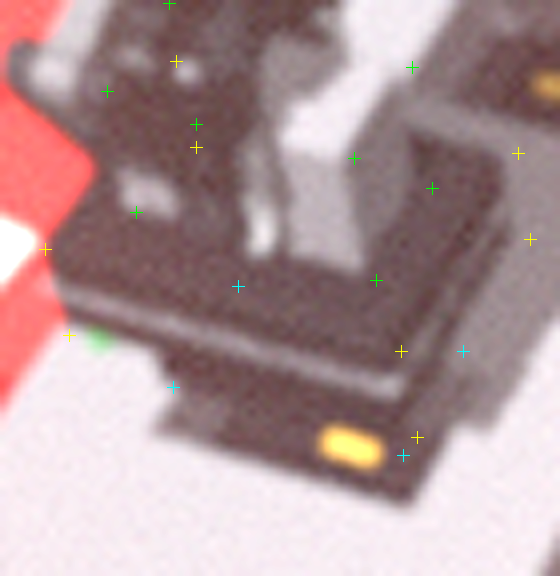

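The rib's near top corner sits at (350,158), against a prediction of (354,158), and the plug's lower left at about (180,400), against (172,386). The left case end is within 1 px, so lateral error is about 1–2 mm, inside the 4 mm clearance. Lowering gently with force checks.

arm_command:
  plan: [0, 0, 4, 0, 0, 0, 4, 0, 0, 0, 4, 0, 0, 0, 3, 0, 0, 0, 3, 0, 0, 0, 3, 0, 0, 0, 0, 0]

```text
time_s: 11.95
eef_pos: [0.5425, -0.2951, 0.1027]
eef_rot: [-0.0, -0.072, 0.997, 0.0]
wrist_force: [0.2, 0.4, -3.2]
opening: 0.32
```

The plug is 9 mm into the mouth with no contact force.

arm_command:
  plan: [0, 0, 4, 0, 0, 0, 4, 0, 0, 0, 4, 0, 0, 0, 3, 0, 0, 0, 2, 0, 0, 0, 1, 0, 0, 0, 0, 0]

```text
time_s: 12.65
eef_pos: [0.5427, -0.2953, 0.0851]
eef_rot: [-0.0, -0.072, 0.997, 0.0]
wrist_force: [-0.0, 0.9, -2.5]
opening: 0.32
```

arm_command:
  plan: [0, 0, 1, 0, 0, 0, 1, 0, 0, 0, 0.5, 0, 0, 0, 0.5, 0, 0, 0, 0, 0]

```text
time_s: 13.15
eef_pos: [0.5427, -0.2953, 0.0822]
eef_rot: [-0.0, -0.072, 0.997, 0.0]
wrist_force: [-0.4, -0.8, -3.7]
opening: 0.32
```

arm_command:
  plan: [0, 0, 0.5, 0, 0, 0, 0.5, 0, 0, 0, 0, 0]

```text
time_s: 13.45
eef_pos: [0.5428, -0.2954, 0.0817]
eef_rot: [0.0, -0.072, 0.997, -0.0]
wrist_force: [-2.0, 0.4, -0.1]
opening: 0.316
```

arm_command:
  plan: [0, 0, 0.5, 0, 0, 0, 0, 0]

```text
time_s: 13.65
eef_pos: [0.5428, -0.2954, 0.0816]
eef_rot: [0.0, -0.072, 0.997, -0.0]
wrist_force: [-3.5, 3.6, 5.7]
opening: 0.321
```

Seated: the height is exactly as expected and the charger now carries the load. Releasing and retreating.

arm_command:
  plan: [0, 0, 0, 0, 0, 0, 0, 0, 0, 0, 0, 0, 0, 0, 0, 0, 0, 0, 0, 0, 0, 0, 0, 0, 0, 0, 0, 0, 0, 0, 0, 0]
  grip: 1

```text
time_s: 14.45
eef_pos: [0.5427, -0.2953, 0.0808]
eef_rot: [0.0, -0.072, 0.997, 0.0]
wrist_force: [-0.5, 0.7, -0.7]
opening: 1.0
```

arm_command:
  plan: [0, 0, -5, 0, 0, 0, -15, 0, 0, 0, -25, 0, 0, 0, -30, 0, 0, 0, -30, 0, 0, 0, -30, 0, -30, 0, -10, 0, -40, 0, 0, 0, -40, 0, 0, 0, -30, 0, 0, 0, 0, 0, 0, 0]

```text
time_s: 15.55
eef_pos: [0.6842, -0.274, 0.2265]
eef_rot: [0.001, -0.073, 0.997, -0.0]
wrist_force: [-1.5, 0.1, -0.5]
opening: 0.998
```

```bash
python3 -c "
from bench import ctrl
from meas import *
o=ctrl.get_obs();togo(o,.543,-.2955,.1436)
c=ctrl.camera('scene');a=c['color'];t=ctrl.camera('top')['color']
q=np.hstack([cv2.resize(a[130:370,170:400],(400,417)),cv2.resize(t[150:300,230:560],(400,182))[np.r_[0:182]] if 0 else np.pad(cv2.resize(t[150:300,380:560],(400,333)),((0,84),(0,0),(0,0)))])
cv2.imwrite('pics/l.png',q[:,:,::-1]);print(proj(c,[[.543,-.2955,.075],[.543,-.2955,.115]]))"
```

```text
t 15.55 pos [ 0.6842 -0.274   0.2265] yaw -2.9959 z axis [ 0.002 -0.    -1.   ] | shift [142.8  -0.8  -0.3] turn 0.002129098444152433 | F [-1.5  0.1 -0.5] open 0.998 q6 -2.26
[[238.26906306 289.96379599]
 [235.38076412 275.78660104]]
```

View pics/l.png

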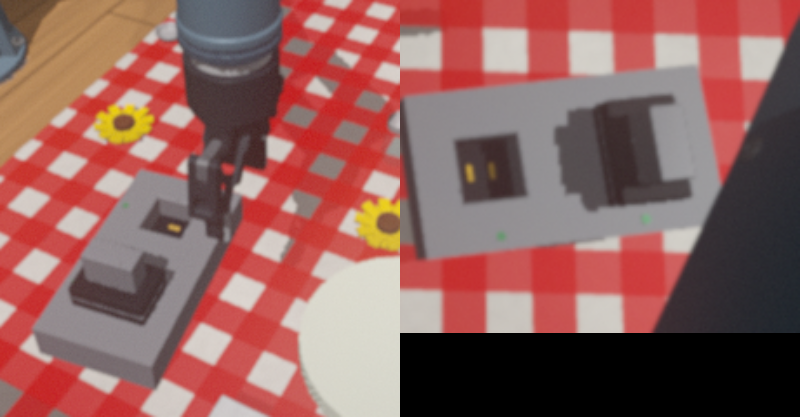

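The battery sits in the oblong bay with its case flat on the charger (scene crop about (120,290)) and the gripper clear. One last numeric check, then hand in.

```bash
python3 -c "
from bench import ctrl
from meas import *
c=ctrl.camera('top');im,b=up(c,480,190,530,245);v=im.max(2)
x=np.arange(v.shape[1])
k=np.zeros(v.shape,bool);k[:]=(v>118)&(v<175)&(v-im.min(2)<25)
m=cont(k);print('grip (may merge with charger)',rect(cast(c,b(m),.115)))
h=np.array([[650,108],[684,101],[692,178],[660,185]]);print('hand',rect(cast(c,(h-[400,0])*.45+[380,150],.115)))
for n,(x0,y0,x1,y1) in dict(top=(255,210,305,260)).items():
  for im in(cv2.imread('pics/top0.png')[:,:,::-1],c['color']):
    mm=cont(im[y0:y1,x0:x1].astype(int).max(2)<95);print('square case centre px',cv2.minAreaRect(mm))
print(ctrl.get_obs()['wrist_force'].round(1));ctrl.hand_in()"
```

```text
grip (may merge with charger) (array([ 0.53618207, -0.2923364 ]), 95.80355834960938, 79.10247039794922, np.float32(0.02805841))
hand (array([ 0.54061835, -0.29618832]), 64.6418228149414, 27.7617130279541, np.float32(0.08671868))
square case centre px ((24.058364868164062, 25.933853149414062), (38.17551040649414, 39.17356491088867), 86.42366790771484)
square case centre px ((24.25, 25.75), (38.28938293457031, 38.808963775634766), 87.70938873291016)
[-0.4 -1.   0.2]
the job is handed in; nothing more can be done
```

I picked up the oblong battery by its grip and turned it to match the oblong bay. I lowered it in with force checks, let go and backed off, then handed the job in at about 15.6 s of robot time.

**Last checks that agree:**
- **Seating:** the tool stopped at z = 0.0816 m, the height expected with the case flush on the charger. The wrist force there changed from carrying the battery's weight to pressing lightly, about 6 N up on the tool.
- **After release:** the final picture shows the case flat on the charger with the gripper clear of it.
- **Square battery:** it has not moved; its position in the top image is the same to within 0.2 px.

**Checks that failed or disagreed:**
- **Automatic grip outline:** the last one failed because the grip merged with the grey charger, giving a 96 x 79 mm shape.
- **Grip position by hand:** reading it from the picture gave (0.541, -0.296) m, within about 2.5 mm of the bay centre. The angle came out at 0.09 rad against the bay's 0.14 rad, which is within how roughly I can read it.
- **Case edge before lowering:** in the scene picture, the lower edge of the case looked a few pixels higher than I had predicted. The plug went in without resistance.

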